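# Load a gauge rod in sprung bench centres and hold the tailstock on its mark

## Robot

A 6-joint arm with a two-finger parallel gripper is mounted at the origin on a cart in front of the work surface, level with it; the furniture and walls round the work are solid. World frame = base frame: x ahead of the robot, y to its left, z up, the work surface at z = 0. Lengths are in m, angles in degrees, forces in N, time in s.
With the tool pointing down it reaches from about 0.3 to 0.75 m from the base axis. Payload 8.5 kg.
Tool frame: the origin (TCP) lies at the very end of the fingers, on their centre line; the grasp point (between the pads) lies 19 mm behind it (env.hold_point_z is the distance from the TCP to the grasp point, in m); z points along the fingers, y is the line along which they close (so a half turn about z gives the same grasp; the last joint's range is limited). The gripper opens to 85 mm and grips with 20 to 120 N. Pads are 22 mm wide; open, the fingers measure 114 mm over their backs; the gripper's body (76 mm by 85 mm) begins 54 mm behind the grasp point. The pads swing forward as they close: fully open they stand 13 mm farther back than shut.
Start: joints at [-87.107, 21.807, 74.336, -0, 83.858, -12.336], TCP at [0.144, -0.531, 0.231] pointing down, gripper open.
Joint ranges: [-178.18, 178.18], [-50.72, 133.34], [12.68, 142.11], [-81.47, 261.47], [9.98, 163.14], [-165.26, 165.26]. Speed limits (degrees/s): [136.94, 136.94, 180, 180, 180, 180].

## Interface

Orientations are given as a 3x3 rotation matrix whose columns are the frame's x, y, z axes.
In Python, from rig import env, optics gives the robot as it stands.
- The arm moves only by the shell command python3 -m jog 'ROWS' [OPENING] [FORCE]. ROWS is JSON, a list of rows, each an object with "linear": the shift along the tool's x, y, z in units of 40 mm (1.0 is 40 mm), a list of three; "roll": the turn about the tool's z in units of 5 degrees (1.0 is 5 degrees). A call has 1 to 12 rows; each row shifts and turns the commanded pose from where the row before left it, along the tool's axes as they then stand; what a row does not reach is not made up. A row lasts 1/12 s, in which the tool goes at most 41.7 mm and 7.16 degrees, less where a joint would pass 70% of its speed; a pose out of reach is approached as far as the arm can. A call is refused whole if a number of a shift passes 1 or a number of a turn 1, either way. A call with a gripper value outside its range is refused whole. OPENING is the opening, from -1 (shut) to 1 (fully open), set as the call begins (- or left out, the last holds). The fingers move at their own pace and stop on an object; FORCE is the grip in N (left out, the last holds). Time passes only in rows, so rows that do not move let the fingers close. It gives the time, the measured TCP pose, the force, the opening and the grip force at its end, in the units of the state.
- env.observe(): the state, without advancing time (a new reading comes with each control period).
- optics.get_image(name): name is "scene" or "top"; returns the picture (384x512x3 uint8, red, green, blue); there is no depth.
- optics.calibration(name): a dict with "fov_y" (degrees; the focal length in pixels is half the picture's height over the tangent of half this angle, whatever the lens; pixels are square), "cx", "cy" (the principal point, pixels), "T" (4x4, takes a point from camera to world coordinates). Camera axes: x right, y down, z forward; pixel columns grow to the right and rows downward; lengths in m; the calibration is good to about 2 mm. A picture is of the moment at which its call begins. calibration takes no time and is no camera call.
- env.close_job(): hands the job in; it is judged then, once.
The state is a dict: "time_s": time; "q": joint angles; "qvel": joint speeds; "joint_efforts": joint torques, N m; "position": TCP position; "tool_rot": TCP orientation; "ft_force": force on the tool from outside, world axes, zero at the start; "wrist_torque": the same for the moment, N m; "grip_width": finger opening in m; "gripper_force": force on a finger pad.
Only numpy, scipy, OpenCV 4.12 (cv2) and the standard library are available. Lean on these libraries where they do the work, as an engineer would, in place of code of your own. Each camera call takes 0.05 s, during which the arm holds its last target. There are 200 camera calls.

## Task

Lay the longer of the two steel gauge rods in the two V supports of the bench centres, between headstock and tailstock, and let go of it. Then take the tailstock by its upright black grip and pull it out of its spring box, against the return spring, until its pointer stands exactly at the tip of the index rider, so that the rod is pressed end to end between the two centres; finish still gripping the tailstock and holding it steadily on that mark, because it springs back when released. Leave the shorter rod in the rest, the index rider where it is set and the other things on the bench where they stand.

Things in the scene. Friction and masses are not known exactly. Their poses are not given: they have to be found in the camera images.
- rod_long: the longer gauge rod, plain steel, diameter 14 mm, 160 mm long over its domed ends, 0.1 kg, lying level in the rod rest; origin at the middle of its axis, own y along the rod (its ends are alike). Its axis starts 40 mm above the worktop
- rod_short: the shorter gauge rod, diameter 14 mm, 110 mm long over its domed ends, lying in the other place of the rest, 70 mm beside the long one; origin at the middle of its axis, y along the rod. To be left there
- rod_rest: fixed low dark steel rest, base plate 130 (x) x 110 (y) x 10 mm. It carries the rods along its y at x = +35 and -35 mm (either rod in either place), axis 40 mm up, each in two V supports of 6 mm prongs at y = +32 and -32 mm (52 mm free between them for fingers; V tops 48 mm up). Origin: centre of the underside
- bench_centres: fixture fixed to the worktop: dark steel rail x -60..+30, y -215..+170 mm, 14 mm thick. Origin on the worktop under the rod axis, z up, y along the rail to the headstock; at -y the grey spring box (y -212..-181 mm, 72 mm high). The rod's axis belongs at x = 0, z = 60 mm, along y, in two 90 degree V supports (6 mm round prongs on 12 mm feet, mouth 34 mm, top z = 68 mm) at y = +70 and -10 mm
- head_centre (a point): tip of the headstock's centre. Headstock: fixed grey block at the rail's +y end (y 129..165 mm, 74 mm high), blunt centre 10 mm thick, ending at y = 110 mm, z = 60 mm. The parked tailstock's pin ends at y = -90 mm, so the long rod can be laid with its middle between y = -10 and +30 mm; the tailstock then pushes it home (middle at y = +30 mm)
- tailstock: the sliding tailstock: grey carriage with black grip, pointer and sprung centre. Origin on the worktop under the rod axis, below the carriage's middle; parked at y = -150 mm of bench_centres; axes as bench_centres
- plunger: the tailstock's blunt sprung centre, a 10 mm thick steel pin at z = 60 mm, ending 60 mm to +y of the carriage's middle; it yields up to 30 mm into the carriage (2 N at first, 0.2 N/mm more). Origin: on the worktop under the rod axis; while the pin is not pressed, below the carriage's middle (parked: y = -150 mm of bench_centres)
- tail_grip (a point): centre of the upright black grip on the tailstock carriage (50 mm across, 48 mm along y, top z = 74 mm): 22 x 22 mm, 40 mm high (z = 80 to 120 mm), axes as bench_centres. Slides with the tailstock along +y only, up to 90 mm, against a return spring (3 N parked, 0.1 N/mm more; with the sprung centre 10 to 18 N at the mark). Springs back if let go
- tail_pointer (a point): tip of the steel pointer on the tailstock's -x side, 26 mm above the worktop, 43 mm to -x from the carriage's middle and level with it in y; moves with the tailstock; axes as the bench centres
- index_tip (a point): the mark: tip of the steel point of the index rider, a small dark block on the scale at the rail's -x edge, 26 mm above the worktop. It stands 44 to 68 mm to +y of the parked pointer; the pointer is at the mark when both tips have the same y in the frame of bench_centres (they pass 1 mm apart). Axes as bench_centres; must not be shifted
- stopwatch: white stopwatch lying face up, 74x53x15 mm; a bystander, to be left alone; origin at the underside
- dropper_bottle: small capped amber bottle, 37 mm wide, 83 mm high; a bystander, to be left alone; origin at the underside
- amber_bottle: capped amber bottle, the larger one, 68 mm wide, 155 mm high; a bystander, to be left alone; origin at the underside
- sample_jar: glass sample jar, 67 mm wide, 127 mm high; a bystander, to be left alone; origin at the underside
- rubber_stopper: reddish rubber stopper, 38 mm wide, 24 mm high; a bystander, to be left alone; origin at the underside
Not all that is in view belongs to the job. What is shaped like the rod_long but blue is not meant.

How it is judged:
By the outcome, as a careful person would: the job done as asked, in the order asked, and still so for the second after the job is handed in, while the arm keeps its last pose, push and grip.
It also fails if it takes over 45 s, if anything falls off the work surface, if the arm or the gripper's body presses on something with over 40 N, if the wrist force passes 120 N, or if a joint passes its speed limit or range.

## Working session

There is one attempt and no reset: what is moved stays moved. The work goes in short steps, Python scripts to look and compute and a shell command to move; the robot and the scene stay as the last step left them, time stands still between calls to the robot, and variables do not carry over. Pictures are saved under pics/ and viewed, at most 10 in all, crops included, and the job is handed in when it is done.

```bash
ls; mkdir -p pics; python3 - <<'E'
from rig import env, optics
import cv2
for n in("scene","top"):
    im=optics.get_image(n); cv2.imwrite(f"pics/{n}0.png",im[:,:,::-1]); c=optics.calibration(n); print(n,c)
s=env.observe(); print(s["time_s"],s["tool_rot"],s["grip_width"],env.hold_point_z)
E
```

```text
pics
scene {'fov_y': 56.976840163611996, 'cx': 250.3614456247633, 'cy': 190.35916142430264, 'T': array([[-0.84787541, -0.29433033,  0.4409954 ,  0.13308563],
       [-0.5296697 ,  0.4331848 , -0.72924683,  0.6223716 ],
       [ 0.02360696, -0.85189236, -0.5231846 ,  0.61235437],
       [ 0.        ,  0.        ,  0.        ,  1.        ]])}
top {'fov_y': 52.2469168108036, 'cx': 257.6551261703185, 'cy': 192.58165288686985, 'T': array([[-0.01798585, -0.99767917,  0.06567176,  0.46790156],
       [-0.99955663,  0.01638313, -0.02486255, -0.04812026],
       [ 0.02372894, -0.06608981, -0.99753149,  1.23854709],
       [ 0.        ,  0.        ,  0.        ,  1.        ]])}
0.1 [[ 9.64895550e-01  2.62633911e-01 -7.69944740e-05]
 [ 2.62633813e-01 -9.64894841e-01  1.19382373e-03]
 [ 2.39247025e-04 -1.17213656e-03 -9.99999284e-01]] 0.08502119580350138 0.0187
```

View pics/scene0.png

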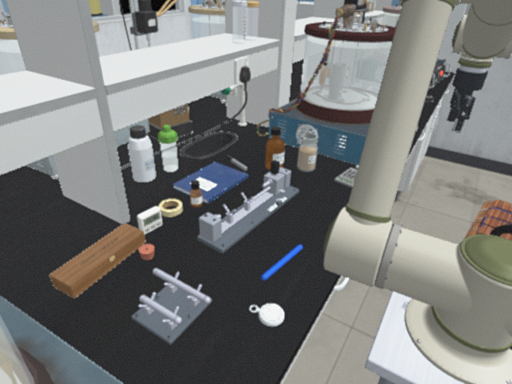

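View pics/top0.png

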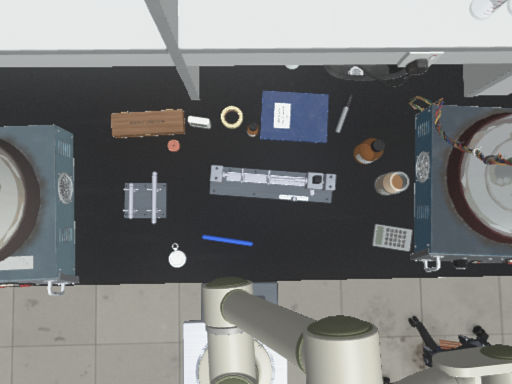

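The top view shows the rest at (146,200). The candidate rods are the steel one at column 154 (rows 172–223, longer), the steel one at column 131 (rows 183–218, shorter) and the blue one at (228,240), which is a decoy. The steel rod at column 154 fits rod_long. The bench centres run from (216,173), the headstock, to (330,181), the spring box, with the black grip near (316,181). I'll confirm in enlarged crops.

```bash
cat > h.py <<'E'
import numpy as np
from rig import env, optics
def ray(n,u,v,z):
    c=optics.calibration(n); f=192/np.tan(np.radians(c["fov_y"]/2)); T=c["T"]
    d=T[:3,:3]@np.array([(u-c["cx"])/f,(v-c["cy"])/f,1]); o=T[:3,3]
    return o+d*(z-o[2])/d[2]
def proj(n,p):
    c=optics.calibration(n); f=192/np.tan(np.radians(c["fov_y"]/2)); T=c["T"]
    q=T[:3,:3].T@(np.asarray(p)-T[:3,3]); return c["cx"]+f*q[0]/q[2], c["cy"]+f*q[1]/q[2]
E
python3 - <<'E'
import cv2
a=cv2.imread("pics/top0.png")
r=cv2.resize(a[165:230,112:182],None,fx=8,fy=8,interpolation=cv2.INTER_CUBIC);cv2.imwrite("pics/c1.png",r)
r=cv2.resize(a[155:210,205:340],None,fx=5.9,fy=5.9,interpolation=cv2.INTER_CUBIC)
cv2.imwrite("pics/c2.png",r)
E
```

```text
(no output)
```

View pics/c1.png

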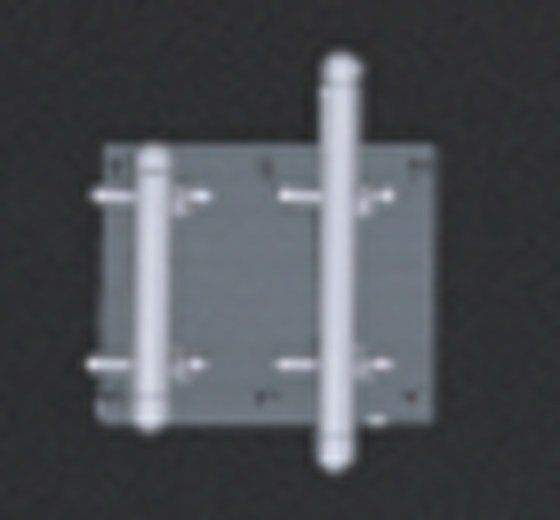

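View pics/c2.png

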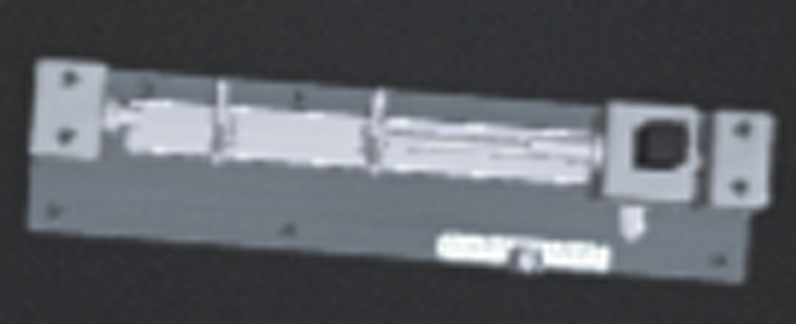

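The crops confirm the choice: the long rod runs from crop c1 (342,55) to (336,472), against the short one at (153,148)–(149,430). In c2 the headstock is on the left, the grip top is at (662,146), the pointer at (632,235) and the index rider at (527,255). Next I fit the poses.

```bash
cat > fit.py <<'E'
from h import *
from scipy.optimize import least_squares
u1=lambda x,y:((x+.5)/8-.5+112,(y+.5)/8-.5+165)
u2=lambda x,y:((x+.5)/5.9-.5+205,(y+.5)/5.9-.5+155)
a=ray("top",*u1(342,55),.04);b=ray("top",*u1(336,472),.04)
print("rod",a,b,(a+b)/2,np.linalg.norm(a-b),np.degrees(np.arctan2(*(a-b)[[1,0]])))
F=[((28,230),(-.06,.17,.014)),((744,283),(-.06,-.215,.014)),((67.5,110),(0,.147,.074)),((742,159),(0,-.1965,.072)),
((662,146),(0,-.15,.12)),((220,128),(0,.07,.06)),((376,138),(0,-.01,.06))]
def w(p,q): c,s=np.cos(p[2]),np.sin(p[2]); return np.array([p[0]+c*q[0]-s*q[1],p[1]+s*q[0]+c*q[1],q[2]])
def r(p): return np.concatenate([np.subtract(proj("top",w(p,q)),u2(*x)) for x,q in F])
s=least_squares(r,[.5,0,0],loss="soft_l1",f_scale=.5); p=s.x
print("bench",p[:2],np.degrees(p[2])); print(r(p).reshape(-1,2).round(2))
for n,x in(("pointer",(632,235)),("index",(527,245))):
    q=ray("top",*u2(*x),.026)[:2]-p[:2]; c,s_=np.cos(p[2]),np.sin(p[2]); print(n,c*q[0]+s_*q[1],-s_*q[0]+c*q[1])
print("V world",w(p,(0,.07,.06)),w(p,(0,-.01,.06)),"mid",w(p,(0,.02,.06)),w(p,(0,.03,.06)),"grip",w(p,(0,-.15,.1)))
E
python3 fit.py; python3 -c "
from h import *
s=env.observe();print(s['position'])"
```

```text
rod [0.61684722 0.23717912 0.04      ] [0.45781337 0.23954359 0.04      ] [0.5373303  0.23836135 0.04      ] 0.15905141720626062 -0.851794541310475
bench [ 0.59114146 -0.10019966] -5.094027169257386
[[-0.63  0.47]
 [ 0.42  0.33]
 [-0.05  0.09]
 [-0.13  0.23]
 [ 0.87 -0.3 ]
 [-0.07 -0.56]
 [-0.14 -0.32]]
pointer -0.038697118961739815 -0.1503998127804358
index -0.04798427402692122 -0.09533067255069938
V world [ 0.59735679 -0.03047613  0.06      ] [ 0.59025356 -0.11016016  0.06      ] mid [ 0.59291727 -0.08027865  0.06      ] [ 0.59380518 -0.07031815  0.06      ] grip [ 0.57782289 -0.2496072   0.1       ]
[ 0.14443791 -0.5304475   0.23080308]
```

```bash
python3 -m jog '[{"linear":[0,0,0],"roll":0.804},{"linear":[0,0,0],"roll":0.804},{"linear":[0,0,0],"roll":0.804},{"linear":[0,0,0],"roll":0.804},{"linear":[0.434,-0.88,0],"roll":0},{"linear":[0.434,-0.88,0],"roll":0},{"linear":[0.434,-0.88,0],"roll":0},{"linear":[0.434,-0.88,0],"roll":0},{"linear":[0.434,-0.88,0],"roll":0},{"linear":[0.434,-0.88,0],"roll":0},{"linear":[0.434,-0.88,0],"roll":0},{"linear":[0.434,-0.88,0],"roll":0}]' 0.6 40
python3 -m jog '[{"linear":[0.434,-0.88,0],"roll":0},{"linear":[0.434,-0.88,0],"roll":0},{"linear":[0.434,-0.88,0],"roll":0},{"linear":[0.434,-0.88,0],"roll":0},{"linear":[0.434,-0.88,0],"roll":0},{"linear":[0.434,-0.88,0],"roll":0},{"linear":[0.434,-0.88,0],"roll":0},{"linear":[0.434,-0.88,0],"roll":0},{"linear":[0.434,-0.88,0],"roll":0},{"linear":[0.434,-0.88,0],"roll":0},{"linear":[0.434,-0.88,0],"roll":0},{"linear":[0.434,-0.88,0],"roll":0}]'
python3 -m jog '[{"linear":[0.434,-0.88,0],"roll":0},{"linear":[0.434,-0.88,0],"roll":0},{"linear":[0,0,0],"roll":0},{"linear":[0,0,0],"roll":0}]'
```

```text
time_s: 1.1
position: [0.2878, -0.2492, 0.2312]
tool_rot: [[1.0, -0.015, -0.0], [-0.015, -1.0, 0.0], [-0.0, -0.0, -1.0]]
ft_force: [1.0, -0.9, 0.8]
grip_width: 0.0683
gripper_force: 0.0
time_s: 2.1
position: [0.5024, 0.1703, 0.231]
tool_rot: [[1.0, -0.014, -0.001], [-0.014, -1.0, -0.0], [-0.001, 0.0, -1.0]]
ft_force: [1.4, -0.6, -0.1]
grip_width: 0.0679
gripper_force: 0.0
time_s: 2.43
position: [0.5378, 0.2393, 0.2301]
tool_rot: [[1.0, -0.012, -0.002], [-0.012, -1.0, -0.0], [-0.002, 0.0, -1.0]]
ft_force: [-0.8, -0.2, 0.8]
grip_width: 0.068
gripper_force: 0.0
```

```bash
python3 -m jog '[{"linear":[0,0.02,0.8],"roll":0},{"linear":[0,0,0.8],"roll":0},{"linear":[0,0,0.8],"roll":0},{"linear":[0,0,0.8],"roll":0},{"linear":[0,0,0.7],"roll":0},{"linear":[0,0,0.6],"roll":0},{"linear":[0,0,0.4],"roll":0},{"linear":[0,0,0.3],"roll":0},{"linear":[0,0,0],"roll":0},{"linear":[0,0,0],"roll":0}]'
python3 -m jog '[{"linear":[0,0,0],"roll":0},{"linear":[0,0,0],"roll":0},{"linear":[0,0,0],"roll":0},{"linear":[0,0,0],"roll":0},{"linear":[0,0,0],"roll":0},{"linear":[0,0,0],"roll":0},{"linear":[0,0,0],"roll":0},{"linear":[0,0,0],"roll":0},{"linear":[0,0,0],"roll":0},{"linear":[0,0,0],"roll":0}]' -1 50
```

```text
time_s: 3.27
position: [0.5376, 0.2363, 0.0235]
tool_rot: [[1.0, -0.016, -0.001], [-0.016, -1.0, -0.0], [-0.001, 0.0, -1.0]]
ft_force: [0.2, -0.8, -0.1]
grip_width: 0.0685
gripper_force: 0.0
time_s: 4.1
position: [0.5383, 0.2381, 0.0241]
tool_rot: [[1.0, -0.015, 0.002], [-0.015, -1.0, 0.002], [0.002, -0.002, -1.0]]
ft_force: [-0.1, 5.3, 4.2]
grip_width: 0.0119
gripper_force: 48.7
```

```bash
python3 -m jog '[{"linear":[0,0,-0.3],"roll":0},{"linear":[0,0,-0.6],"roll":0},{"linear":[0,0,-0.9],"roll":0},{"linear":[0,0,-0.9],"roll":0},{"linear":[0,0,-0.9],"roll":0},{"linear":[0,0.2,0],"roll":0},{"linear":[0.1,0.5,0],"roll":0},{"linear":[0.2,0.9,0],"roll":0},{"linear":[0.2,0.9,0],"roll":0},{"linear":[0.2,0.9,0],"roll":0},{"linear":[0.2,0.9,0],"roll":0},{"linear":[0.2,0.9,0],"roll":0}]'
python3 -m jog '[{"linear":[0.2,0.9,0],"roll":0},{"linear":[0.2,0.9,0],"roll":0},{"linear":[0.1,0.7,0],"roll":0},{"linear":[0.09,0.36,0],"roll":0},{"linear":[0,0,0],"roll":-0.9},{"linear":[0,0,0],"roll":-0.9},{"linear":[0,0,0],"roll":-0.9},{"linear":[0,0,0],"roll":-0.9},{"linear":[0,0,0],"roll":-0.9},{"linear":[0,0,0],"roll":-0.9},{"linear":[0,0,0],"roll":-0.9},{"linear":[0,0,0],"roll":-0.9}]'
python3 -m jog '[{"linear":[0,0,0],"roll":-0.9},{"linear":[0,0,0],"roll":-0.9},{"linear":[0,0,0],"roll":-0.9},{"linear":[0,0,0],"roll":-0.9},{"linear":[0,0,0],"roll":-0.9},{"linear":[0,0,0],"roll":-0.9},{"linear":[0,0,0],"roll":-0.9},{"linear":[0,0,0],"roll":-0.9},{"linear":[0,0,0],"roll":-0.9},{"linear":[0,0,0],"roll":-0.9},{"linear":[0,0,0],"roll":-0.26},{"linear":[0,0,0],"roll":0}]'
python3 -c "
from h import *
import cv2
for n in('scene','top'):
    cv2.imwrite('pics/%s1.png'%n,optics.get_image(n)[:,:,::-1])
a=cv2.imread('pics/scene1.png')[130:260,170:330];b=cv2.imread('pics/top1.png')[130:230,190:350]
a=cv2.resize(a,None,fx=3,fy=3,interpolation=2)
b=cv2.resize(b,None,fx=2,fy=2,interpolation=2);cv2.imwrite('pics/m1.png',cv2.vconcat([a[:,:480],cv2.resize(b,(480,180)) if 0 else cv2.copyMakeBorder(b,0,0,0,160,0)]))
"
```

```text
time_s: 5.1
position: [0.5784, 0.0266, 0.1667]
tool_rot: [[1.0, -0.015, -0.001], [-0.015, -1.0, -0.0], [-0.001, 0.0, -1.0]]
ft_force: [0.5, 0.1, -1.3]
grip_width: 0.0125
gripper_force: 48.9
time_s: 6.1
position: [0.6003, -0.0856, 0.1668]
tool_rot: [[0.815, 0.579, -0.001], [0.579, -0.815, 0.0], [-0.001, -0.001, -1.0]]
ft_force: [0.1, 0.4, -0.7]
grip_width: 0.0122
gripper_force: 48.9
time_s: 7.1
position: [0.6004, -0.0857, 0.167]
tool_rot: [[0.149, 0.989, -0.001], [0.989, -0.149, 0.0], [0.0, -0.001, -1.0]]
ft_force: [-0.8, 0.1, -1.1]
grip_width: 0.0124
gripper_force: 48.8
```

View pics/m1.png

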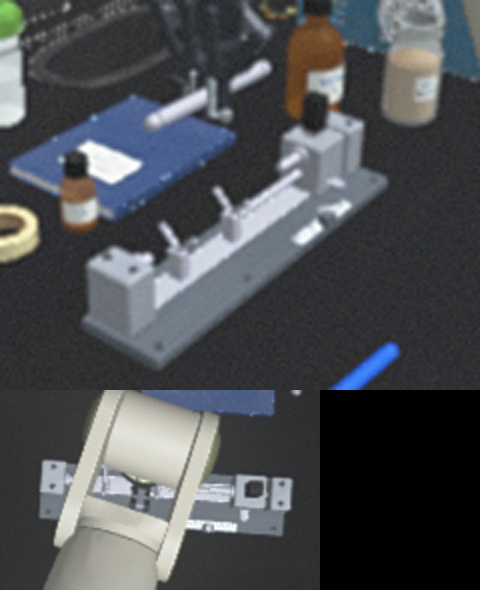

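Scene view: the rod is held level above the bench, and the V prongs are at crop (175,245) and (228,215). I'll cross-check the bench pose against this camera.

```bash
cat > fit2.py <<'E'
import contextlib,io
with contextlib.redirect_stdout(io.StringIO()):
    from fit import *
for q in[(-.06,.17,.014),(-.06,-.215,.014),(0,-.15,.12),(0,-.09,.06),(0,.07,.06),(0,-.01,.06),(-.043,-.15,.026),(0,.11,.06)]:
    print(q,((np.array(proj("scene",w(p,q)))-[170,130])*3+1).round(1))
print("target",w(p,(0,.015,.06)))
E
python3 fit2.py
```

```text
(-0.06, 0.17, 0.014) [153.8 360.8]
(-0.06, -0.215, 0.014) [386.4 177.2]
(0, -0.15, 0.12) [313.3  95.2]
(0, -0.09, 0.06) [277.  168.6]
(0, 0.07, 0.06) [175.4 238. ]
(0, -0.01, 0.06) [229.  201.4]
(-0.043, -0.15, 0.026) [342.1 187. ]
(0, 0.11, 0.06) [146.3 257.9]
target [ 0.59247332 -0.0852589   0.06      ]
```

```bash
python3 -m jog '[{"linear":[0,0,0],"roll":-0.7},{"linear":[0,-0.19,0.3],"roll":0},{"linear":[0,0,0.5],"roll":0},{"linear":[0,0,0.7],"roll":0},{"linear":[0,0,0.6],"roll":0},{"linear":[0,0,0.4],"roll":0},{"linear":[0,0,0.25],"roll":0},{"linear":[0,0,0.1],"roll":0},{"linear":[0,0,0],"roll":0},{"linear":[0,0,0],"roll":0}]'
python3 -m jog '[{"linear":[0,0,0.06],"roll":0},{"linear":[0,0,0.06],"roll":0},{"linear":[0,0,0],"roll":0},{"linear":[0,0,0],"roll":0}]'
```

```text
time_s: 8.03
position: [0.5936, -0.0857, 0.0542]
tool_rot: [[0.088, 0.996, 0.001], [0.996, -0.088, -0.0], [-0.0, 0.001, -1.0]]
ft_force: [-0.1, 1.0, -0.0]
grip_width: 0.0121
gripper_force: 48.9
time_s: 8.37
position: [0.5931, -0.0855, 0.0487]
tool_rot: [[0.088, 0.996, 0.0], [0.996, -0.088, -0.0], [-0.0, 0.0, -1.0]]
ft_force: [0.3, 0.6, -1.0]
grip_width: 0.0126
gripper_force: 48.9
```

```bash
python3 -m jog '[{"linear":[0,0,0.05],"roll":0},{"linear":[0,0,0.03],"roll":0},{"linear":[0,0,0],"roll":0},{"linear":[0,0,0],"roll":0}]'
python3 -c "
from h import *
import cv2
cv2.imwrite('pics/s2.png',cv2.resize(optics.get_image('scene')[150:260,180:320],None,fx=5,fy=5,interpolation=2)[:,:,::-1])"
```

```text
time_s: 8.7
position: [0.593, -0.0855, 0.0452]
tool_rot: [[0.088, 0.996, -0.0], [0.996, -0.088, 0.0], [0.0, -0.0, -1.0]]
ft_force: [0.3, 0.0, -1.6]
grip_width: 0.0121
gripper_force: 48.9
```

View pics/s2.png

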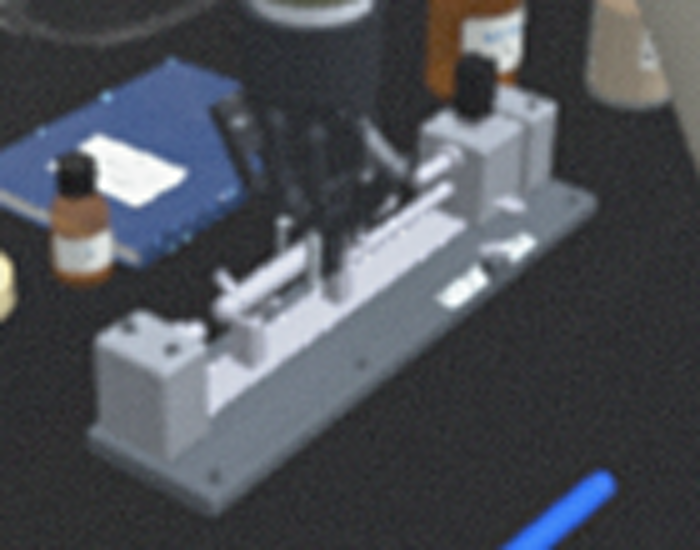

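The rod lies in both Vs (crop (245,340) and (335,285)), with its near end at (225,305) just short of the head centre at (200,330). I'll lower it until contact shows.

```bash
python3 -m jog '[{"linear":[0,0,0.03],"roll":0},{"linear":[0,0,0.03],"roll":0},{"linear":[0,0,0],"roll":0},{"linear":[0,0,0],"roll":0}]'
```

```text
time_s: 9.08
position: [0.5932, -0.0856, 0.0443]
tool_rot: [[0.088, 0.996, 0.001], [0.996, -0.088, -0.001], [-0.0, 0.001, -1.0]]
ft_force: [-4.6, 1.8, 10.2]
grip_width: 0.012
gripper_force: 50.2
```

```bash
python3 -m jog '[{"linear":[0,-0.02,-0.01],"roll":0},{"linear":[0,0,0],"roll":0},{"linear":[0,0,0],"roll":0},{"linear":[0,0,0],"roll":0},{"linear":[0,0,0],"roll":0},{"linear":[0,0,0],"roll":0}]' -0.3 50
python3 -m jog '[{"linear":[0,0,-0.2],"roll":0},{"linear":[0,0,-0.5],"roll":0},{"linear":[0,0,-0.9],"roll":0},{"linear":[0,0,-0.9],"roll":0},{"linear":[0,0,-0.9],"roll":0},{"linear":[-0.62,0,-0.2],"roll":0},{"linear":[-0.9,0,0],"roll":0},{"linear":[-0.9,0,0],"roll":0},{"linear":[-0.9,0,0],"roll":0},{"linear":[-0.5,-0.03,0],"roll":0},{"linear":[-0.3,0,0],"roll":0},{"linear":[0,0,0],"roll":0}]' 0.3 120
python3 -c "
from h import *
import cv2
cv2.imwrite('pics/s3.png',cv2.resize(optics.get_image('scene')[140:260,190:330],None,fx=5,fy=5,interpolation=2)[:,:,::-1])"
```

```text
time_s: 9.58
position: [0.5923, -0.0854, 0.0432]
tool_rot: [[0.088, 0.996, -0.0], [0.996, -0.088, 0.0], [0.0, -0.0, -1.0]]
ft_force: [-0.3, 0.4, -0.3]
grip_width: 0.0302
gripper_force: 0.0
time_s: 10.58
position: [0.5762, -0.2515, 0.1875]
tool_rot: [[0.091, 0.996, 0.0], [0.996, -0.091, -0.0], [-0.0, 0.0, -1.0]]
ft_force: [-0.1, 0.1, 0.2]
grip_width: 0.0555
gripper_force: 0.0
```

View pics/s3.png

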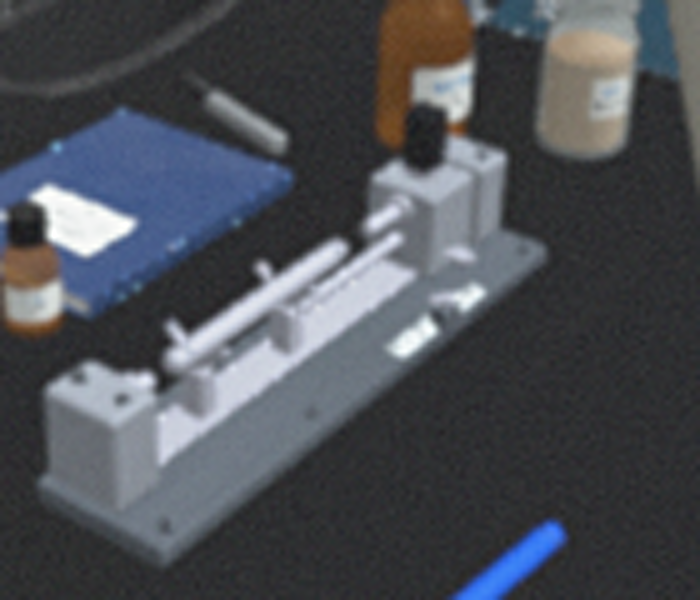

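The rod is seated and free in both Vs. The pointer tip is at crop (474,258), the index tip at about (434,297). I'll check the bottle clearance and the index distance.

```bash
cat >> fit2.py <<'E'
print("---")
def loc(P): q=P[:2]-p[:2]; c,s=np.cos(p[2]),np.sin(p[2]); return (c*q[0]+s*q[1])*1e3,(-s*q[0]+c*q[1])*1e3
g=lambda x,y:((x+.5)/5-.5+190,(y+.5)/5-.5+140)
for x,z in(((430,140),0),((583,148),0)): print("bottle front base",ray("scene",*g(*x),z))
for x in((474,258),(434,297),(447,322)): print(loc(ray("scene",*g(*x),.026)))
E
python3 fit2.py | sed '1,/---/d'
python3 -c "
import cv2
a=cv2.imread('pics/s3.png')
cv2.imwrite('pics/s3c.png',cv2.resize(a[230:370,370:560],None,fx=4,fy=4,interpolation=2))"
```

```text
bottle front base [ 0.6571954  -0.42061325  0.        ]
bottle front base [ 5.57580001e-01 -4.73899131e-01 -1.11022302e-16]
(np.float64(-42.196624112377926), np.float64(-155.45713690006536))
(np.float64(-47.636941650146746), np.float64(-101.32753049764712))
(np.float64(-68.92206370759486), np.float64(-83.24282605966654))
```

View pics/s3c.png

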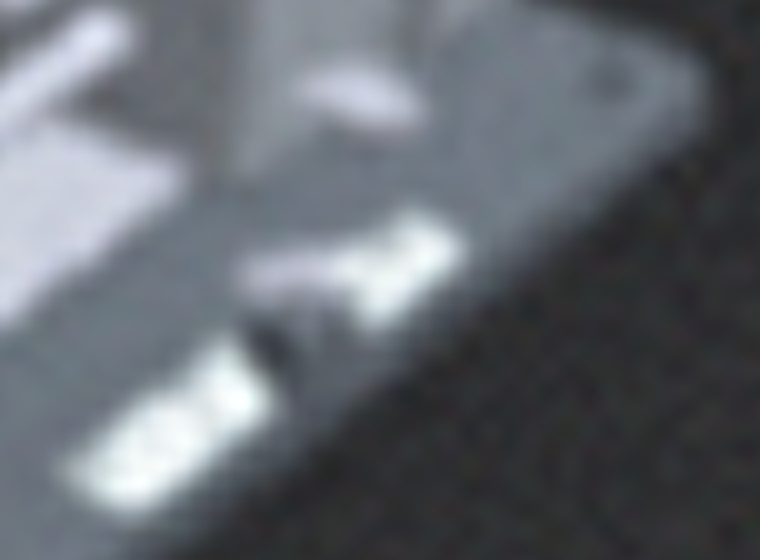

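Zoomed crop: the pointer tip is at (425,115) and the index tip at (236,275). They are about 54 mm apart in y, which agrees with the top view. The bottles are clear. Descending and gripping.

```bash
python3 -m jog '[{"linear":[0.03,0.01,0.4],"roll":0},{"linear":[0,0,0.7],"roll":0},{"linear":[0,0,0.7],"roll":0},{"linear":[0,0,0.4],"roll":0},{"linear":[0,0,0.25],"roll":0},{"linear":[0,0,0.12],"roll":0},{"linear":[0,0,0],"roll":0},{"linear":[0,0,0],"roll":0}]'
python3 -m jog '[{"linear":[0,0,0],"roll":0},{"linear":[0,0,0],"roll":0},{"linear":[0,0,0],"roll":0},{"linear":[0,0,0],"roll":0},{"linear":[0,0,0],"roll":0},{"linear":[0,0,0],"roll":0},{"linear":[0,0,0],"roll":0},{"linear":[0,0,0],"roll":0}]' -1 100
```

```text
time_s: 11.3
position: [0.5777, -0.2481, 0.0856]
tool_rot: [[0.087, 0.996, 0.001], [0.996, -0.087, -0.001], [-0.001, 0.001, -1.0]]
ft_force: [0.4, -0.4, 0.4]
grip_width: 0.0556
gripper_force: 0.0
time_s: 11.97
position: [0.5779, -0.2486, 0.0857]
tool_rot: [[0.088, 0.996, 0.003], [0.996, -0.088, -0.001], [-0.001, 0.003, -1.0]]
ft_force: [1.9, 0.5, 5.7]
grip_width: 0.0211
gripper_force: 98.6
```

```bash
python3 -m jog '[{"linear":[0.06,0,0],"roll":0},{"linear":[0.12,0,0],"roll":0},{"linear":[0.12,0,0],"roll":0},{"linear":[0.12,0,0],"roll":0},{"linear":[0.12,0,0],"roll":0},{"linear":[0.12,0,0],"roll":0},{"linear":[0.12,0,0],"roll":0},{"linear":[0.12,0,0],"roll":0},{"linear":[0.12,0,0],"roll":0},{"linear":[0.12,0,0],"roll":0},{"linear":[0.06,0,0],"roll":0},{"linear":[0,0,0],"roll":0}]'
python3 -m jog '[{"linear":[0.06,0,0],"roll":0},{"linear":[0.04,0,0],"roll":0},{"linear":[0,0,0],"roll":0},{"linear":[0,0,0],"roll":0},{"linear":[0,0,0],"roll":0},{"linear":[0,0,0],"roll":0}]'
python3 -c "
from h import *
import cv2
im=lambda n,k:np.mean([optics.get_image(n).astype(float) for _ in range(k)],0).astype(np.uint8)[:,:,::-1]
s=im('scene',6);t=im('top',2)
cv2.imwrite('pics/sa.png',s);cv2.imwrite('pics/ta.png',t)
a=cv2.resize(s[150:240,200:310],(733,600),interpolation=2)
cv2.imwrite('pics/s4.png',a)
z=cv2.resize(s[185:212,260:296],None,fx=12,fy=12,interpolation=2);z2=cv2.resize(t[165:210,260:340],None,fx=5,fy=5,interpolation=2)
cv2.imwrite('pics/s5.png',cv2.vconcat([z,cv2.copyMakeBorder(z2,0,0,0,32,0)]))"
```

```text
time_s: 12.97
position: [0.582, -0.2027, 0.0857]
tool_rot: [[0.089, 0.996, 0.003], [0.996, -0.089, -0.005], [-0.005, 0.003, -1.0]]
ft_force: [2.5, -11.0, 2.6]
grip_width: 0.0205
gripper_force: 98.2
time_s: 13.47
position: [0.5823, -0.1995, 0.0857]
tool_rot: [[0.089, 0.996, 0.003], [0.996, -0.089, -0.005], [-0.005, 0.003, -1.0]]
ft_force: [0.9, -11.8, 3.6]
grip_width: 0.0208
gripper_force: 98.2
```

View pics/s5.png

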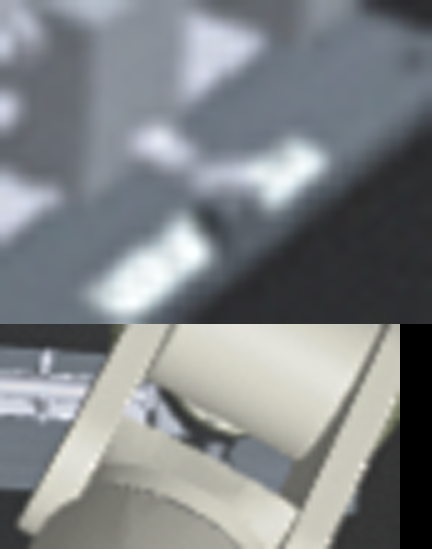

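Scene zoom: the pointer tip is at about (190,160) and the index tip at about (195,180), so a few mm of +y remain. I'll measure this numerically by rectifying to the z = 26 mm plane in bench axes.

```bash
cat > rect.py <<'E'
import contextlib,io,cv2,sys
with contextlib.redirect_stdout(io.StringIO()):
    from fit2 import *
def rect(f,n,X,Y,z=.026):
    g=cv2.imread(f,0).astype(np.float32)
    uv=np.array([[proj(n,w(p,(x/1e3,y/1e3,z))) for y in Y] for x in X],np.float32)
    return cv2.remap(g,uv[...,0],uv[...,1],cv2.INTER_CUBIC)
def show(f,n,X,Y):
    print(f,"cols y:",Y[0],"..",Y[-1],"step",Y[1]-Y[0])
    for x,r in zip(X,rect(f,n,X,Y)): print(x,*r.astype(int))
if __name__=="__main__":
    X=np.arange(-32,-62,-2)
    show("pics/sa.png","scene",X,np.arange(-118,-80,2))
    show("pics/scene0.png","scene",np.arange(-32,-50,-2),np.arange(-166,-138,2))
    show("pics/top0.png","top",np.arange(-32,-50,-2),np.arange(-166,-138,2))
    show("pics/top0.png","top",X,np.arange(-112,-80,2))
E
python3 rect.py
```

```text
pics/sa.png cols y: -118 .. -82 step 2
-32 117 130 148 173 204 221 225 217 199 176 154 137 126 125 126 128 127 128 130
-34 116 120 134 160 184 206 215 210 197 178 152 129 121 118 118 119 120 120 119
-36 114 119 128 148 175 193 202 204 197 178 152 132 120 114 112 115 116 116 116
-38 115 116 124 140 160 181 194 195 188 174 155 136 121 113 112 114 116 115 116
-40 114 116 119 127 147 163 175 180 175 166 151 136 121 114 114 116 116 116 116
-42 115 114 114 122 133 146 157 162 161 154 144 129 120 116 115 115 116 116 116
-44 117 116 117 121 129 138 148 156 157 150 136 127 121 116 113 113 115 116 116
-46 118 119 125 129 133 142 154 161 163 155 144 132 123 116 112 112 114 115 115
-48 119 126 132 138 145 155 166 173 174 169 158 144 130 118 113 113 114 114 114
-50 123 132 141 150 159 171 179 184 184 178 168 154 137 124 117 116 116 118 120
-52 137 145 153 165 176 183 189 188 182 175 165 153 140 126 116 115 119 128 135
-54 157 164 176 187 194 198 195 187 175 161 152 144 133 117 105 103 113 134 151
-56 175 188 203 212 215 209 200 186 168 152 140 133 121 106 94 88 95 119 150
-58 193 206 219 229 229 
[... 1651 characters left out ...]
14 113 112 113 113 113
-42 116 116 115 118 123 127 129 128 130 129 128 125 124 121 118 117
-44 157 157 145 148 154 158 161 165 169 170 168 172 172 171 166 171
-46 225 225 212 214 217 209 211 210 206 201 199 202 216 224 220 225
-48 249 251 242 254 246 225 227 225 214 202 197 193 219 245 235 235
-50 242 240 236 247 225 193 194 198 190 177 161 152 175 216 231 242
-52 237 240 245 254 213 163 168 183 188 179 147 117 128 173 220 246
-54 249 249 252 254 200 145 159 187 205 206 168 116 115 166 226 257
-56 243 241 241 241 192 147 171 203 218 223 180 117 106 146 202 233
-58 181 179 177 185 167 153 167 198 217 212 167 116 102 121 155 183
-60 106 100 102 112 131 139 136 167 192 173 141 109 99 96 104 114
```

```bash
python3 - <<'E'
from rect import *
cv2.imwrite("pics/s3f.png",cv2.resize(cv2.imread("pics/s3.png"),(140,120),interpolation=cv2.INTER_AREA))
f=np.zeros((384,512,3),np.uint8); f[140:260,190:330]=cv2.imread("pics/s3f.png"); cv2.imwrite("pics/s3f.png",f)
for n in("scene0","s3f"): show(f"pics/{n}.png","scene",np.arange(-38,-60,-2),np.arange(-118,-80,2))
# pointer ridge centroid, parked (x -34..-42), both parked pictures and now
def cen(f,n,X,Y,bg):
    r=np.clip(rect(f,n,X,Y)-bg,0,None); return [(round(float((r_*Y).sum()/r_.sum()),2),int(r_.max())) for r_ in r]
print(cen("pics/scene0.png","scene",np.arange(-34,-44,-2),np.arange(-170,-136,.5),125))
print(cen("pics/s3f.png","scene",np.arange(-34,-44,-2),np.arange(-170,-136,.5),125))
print(cen("pics/sa.png","scene",np.arange(-34,-44,-2),np.arange(-122,-86,.5),125))
E
```

```text
pics/scene0.png cols y: -118 .. -82 step 2
-38 111 113 114 115 115 115 113 113 114 114 114 113 114 115 116 117 116 114 112
-40 113 114 114 114 116 117 115 113 114 116 115 113 113 113 113 114 115 115 113
-42 114 114 114 117 120 123 122 121 121 120 119 116 114 114 114 114 115 116 114
-44 115 114 117 122 125 129 134 137 136 133 126 121 117 114 115 116 117 117 115
-46 115 116 122 128 133 140 147 154 155 150 141 128 119 116 115 115 116 116 114
-48 116 122 130 137 145 154 164 169 170 168 157 142 127 117 114 115 116 114 113
-50 123 131 140 150 159 170 176 180 180 175 167 154 137 123 115 116 116 115 116
-52 136 144 153 165 175 180 184 184 178 172 162 151 140 127 116 115 119 126 130
-54 153 160 172 186 193 195 190 183 173 160 149 141 130 116 104 102 114 136 151
-56 171 182 196 207 213 207 197 183 167 151 138 128 117 104 93 86 93 119 151
-58 189 202 213 223 225 216 198 176 160 147 134 121 109 101 89 75 72 89 128
pics/s3f.png cols y: -118 .. -82 step 2
-38 111 111 111 113 115 117 117 118 117 117 116 114 113 114 116 117 116 116 116
-40 113 113 112 113 117 119 119 118 118 118 116 115 115 115 117 
[... 614 characters left out ...]
6 152 142 134 123 108 96 90 98 120 148
-58 191 204 216 225 224 215 200 179 161 147 136 126 113 103 90 77 76 92 128
[(-154.87, 81), (-154.37, 76), (-153.94, 65), (-153.44, 55), (-152.65, 37)]
[(-154.81, 81), (-154.43, 78), (-154.03, 67), (-153.56, 54), (-152.89, 37)]Traceback (most recent call last):
  File "<stdin>", line 10, in <module>
  File "<stdin>", line 7, in cen
  File "rect.py", line 6, in rect
    uv=np.array([[proj(n,w(p,(x/1e3,y/1e3,z))) for y in Y] for x in X],np.float32)
                  ~~~~^^^^^^^^^^^^^^^^^^^^^^^^
  File "h.py", line 8, in proj
    c=optics.calibration(n); f=192/np.tan(np.radians(c["fov_y"]/2)); T=c["T"]
ValueError: time passes only in moves, steps and waits
```

```bash
cat > model.py <<'E'
import numpy as np, cv2
from scipy.optimize import least_squares
from rig import optics
C={n:optics.calibration(n) for n in("scene","top")}
P=(0.59114146,-0.10019966,np.radians(-5.094027))
def pj(n,q):   # bench mm (N,3) -> pixels
    q=np.asarray(q,float)/1e3; c,s=np.cos(P[2]),np.sin(P[2])
    W=np.c_[P[0]+c*q[:,0]-s*q[:,1],P[1]+s*q[:,0]+c*q[:,1],q[:,2]]
    k=C[n]; f=192/np.tan(np.radians(k["fov_y"]/2)); v=(W-k["T"][:3,3])@k["T"][:3,:3]
    return np.c_[k["cx"]+f*v[:,0]/v[:,2],k["cy"]+f*v[:,1]/v[:,2]]
def pin(tip,y,sgn,hw,L,length=16):  # tapered pin, tip at x=tip, running to +x (sgn 1) or -x
    d=np.arange(.2,length,.4); t=(np.arange(15)-7)/7.5
    h=hw*np.clip(d/L,0,1); D,T=np.meshgrid(d,t); H=np.meshgrid(h,t)[0]
    return np.c_[(tip+sgn*D).ravel(),(y+T*H).ravel(),np.full(D.size,26.)],(H*2/15*.4).ravel()
def img(n,pts,a,px,sg,dx,dy):
    o=pts+[dx,dy,0]; u=pj(n,o); J=abs(np.linalg.det(np.stack([pj(n,o[:1]+e)[0]-u[0] for e in([1,0,0],[0,1,0])])))
    r=((px[:,None]-u[None])**2).sum(2); return (np.exp(-r/2/sg**2)/(2*np.pi*sg**2))@(a*J)
def pixels(n,x0,x1,y0,y1):
    u,v=np.meshgrid(np.arange(512),np.arange(384)); c=pj(n,[[x,y,26] for x in(x0,x1) for y in(y0,y1)])
    m=(u>=c[:,0].min()-1)&(u<=c[:,0].max()+1)&(v>=c[:,1].min()-1)&(v<=c[:,1].max()+1); px=np.c_[u[m],v[m]].astype(float)
    e0=pj(n,[[0,0,26]])[0]; c0=pj(n,[[(x0+x1)/2,(y0+y1)/2,26]])[0]
    A=np.stack([pj(n,[[(x0+x1)/2+d,(y0+y1)/2+e,26]])[0]-c0 for d,e in((1,0),(0,1))],1)
    b=np.linalg.solve(A,(px-c0).T).T+[(x0+x1)/2,(y0+y1)/2]
    k=(b[:,0]>min(x0,x1))&(b[:,0]<max(x0,x1))&(b[:,1]>y0)&(b[:,1]<y1); return px[k]
val=lambda g,px:g[px[:,1].astype(int),px[:,0].astype(int)]
def pointer(n,g,y):
    px=pixels(n,-34,-54,y-18,y+16); o=val(g,px)
    f=lambda q:q[0]+q[1]*img(n,*pin(-43,y,1,q[5],q[6],20),px,q[2],q[3],q[4])-o
    s=least_squares(f,[116,100,.8,0,0,3,6],bounds=([90,30,.3,-8,-8,1,.5],[140,160,2,8,8,8,15])); return s.x,np.sqrt((s.fun**2).mean())
E
cat > run1.py <<'E'
from model import *
L=lambda f:cv2.imread("pics/"+f,0).astype(float)
for nm,n in(("scene0.png","scene"),("s3f.png","scene"),("top0.png","top")):
    g=L(nm); q,r=pointer(n,g,-150.); print(nm,"pointer",q.round(2),round(r,1))
    if n=="scene":
        for x0,yl in((-49,-112),(-51,-112),(-49,-104),(-51,-104)):
            px=pixels(n,x0,-36,yl,-84); o=val(g,px)
            sx,sy=np.meshgrid(np.arange(-57.5,-44,1),np.arange(-135,-106,1.)); sc=np.c_[sx.ravel(),sy.ravel(),np.full(sx.size,15.)]
            f=lambda t:t[0]+t[1]*img(n,*pin(-44,t[2],-1,q[5],q[6],16),px,q[2],q[3],q[4])+t[3]*img(n,sc,np.ones(len(sc)),px,q[2],q[3],q[4])-o
            s=least_squares(f,[116,100,-97,100],bounds=([90,20,-110,0],[140,200,-80,200])); print(" index",x0,yl,len(px),s.x.round(2),round(np.sqrt((s.fun**2).mean()),1))
q,r=pointer("scene",L("scene0.png"),-150.)
E
python3 run1.py
```

```text
scene0.png pointer [117.12  95.6    0.69  -1.5   -4.41   6.63   7.24] 2.7
 index -49 -112 21 [116.68 171.59 -97.43 200.  ] 2.8
 index -51 -112 25 [118.38 116.49 -97.1  200.  ] 5.5
 index -49 -104 15 [115.68 133.3  -95.12   0.  ] 1.9
 index -51 -104 18 [116.34 113.76 -96.04   0.  ] 3.1
s3f.png pointer [118.02 107.54   0.77  -1.44  -4.66   6.07   7.16] 2.2
 index -49 -112 21 [117.59 172.92 -96.85 200.  ] 2.0
 index -51 -112 25 [118.96 124.53 -96.78 200.  ] 4.3
 index -49 -104 15 [116.92 141.96 -95.12   0.  ] 1.3
 index -51 -104 18 [117.53 124.59 -95.92   0.  ] 2.5
top0.png pointer [129.54  86.2    0.42   1.34  -0.32   5.88   4.9 ] 22.9
```

```bash
cat > run2.py <<'E'
from model import *
L=lambda f:cv2.imread("pics/"+f,0).astype(float)
n="scene"
def fit(g,pt,yp=None,zs=15,w=None):
    q=pt
    px=np.concatenate([pixels(n,-52,-36,-108,-84),pixels(n,-58,-36,-128,-108)]); px=np.unique(px,axis=0); o=val(g,px)
    def f(t):
        sx,sy=np.meshgrid(np.linspace(0,1,14),np.linspace(0,1,30)); wx=t[3]+62; wy=t[4]+140
        sc=np.c_[(-62+wx*sx).ravel(),(-140+wy*sy).ravel(),np.full(sx.size,zs)]
        return t[0]+t[1]*img(n,*pin(-44,t[2],-1,q[5] if w is None else w,q[6],16),px,q[2],q[3],q[4])+t[5]*img(n,sc,np.full(len(sc),wx*wy/len(sc)),px,q[2],q[3],q[4])-o
    s=least_squares(f,[116,100,-96,-46,-105,120],bounds=([90,20,-110,-52,-125,60],[140,200,-80,-40,-92,180]),x_scale=[10,10,1,1,1,10])
    return s.x.round(2),round(np.sqrt((s.fun**2).mean()),1),len(px)
for nm in("scene0.png","s3f.png"):
    g=L(nm); q,r=pointer(n,g,-150.)
    for zs in(14.5,17): print(nm,zs,*fit(g,q,zs=zs))
    print(nm,"narrow",*fit(g,q,w=q[5]*.7))
px=pixels("top",-34,-44,-166,-142); o=val(L("top0.png"),px)
f=lambda q:q[0]+q[1]*img("top",*pin(-43,-150,1,q[5],6,20),px,q[2],q[3],q[4])-o
s=least_squares(f,[120,100,.6,0,0,5],bounds=([90,30,.3,-8,-8,1],[140,160,2,8,8,8])); print("top pointer",s.x.round(2),np.sqrt((s.fun**2).mean()))
E
python3 run2.py
```

```text
scene0.png 14.5 [ 118.05  102.31  -97.18  -44.26 -100.47   79.88] 7.7 47
scene0.png 17 [ 117.79  111.28  -97.63  -46.18 -113.71   81.59] 7.4 47
scene0.png narrow [118.27 133.62 -96.79 -44.36 -99.56  81.9 ] 8.9 47
s3f.png 14.5 [ 118.36  122.39  -97.39  -44.27 -116.48   86.99] 7.1 47
s3f.png 17 [ 118.46  122.04  -97.47  -46.28 -113.14   86.96] 7.2 47
s3f.png narrow [118.92 143.16 -96.78 -44.43 -98.95  85.5 ] 8.5 47
top pointer [120.57  93.57   0.59   0.42  -0.19   6.16] 2.5959470502086974
```

```bash
python3 -m jog '[{"linear":[0.06,0,0],"roll":0},{"linear":[0.06,0,0],"roll":0},{"linear":[0,0,0],"roll":0},{"linear":[0,0,0],"roll":0},{"linear":[0,0,0],"roll":0},{"linear":[0,0,0],"roll":0}]' - 120
python3 - <<'E'
from rig import optics
import cv2, numpy as np
s=np.mean([optics.get_image('scene').astype(float) for _ in range(8)],0).astype(np.uint8)[:,:,::-1]
cv2.imwrite('pics/sb.png',s)
E
```

```text
time_s: 14.37
position: [0.5827, -0.195, 0.0858]
tool_rot: [[0.089, 0.996, 0.003], [0.996, -0.089, -0.006], [-0.006, 0.003, -1.0]]
ft_force: [1.1, -13.3, 3.9]
grip_width: 0.0206
gripper_force: 117.1
```

```bash
python3 - <<'E'
from model import *
def rect(fn,n,y0,dx,dy):
    X=np.arange(-28,-62,-1/6); Y=np.arange(-25,25,1/12*1.0)+y0
    g=np.array([[x+dx,y+dy,26] for x in X for y in Y]); uv=pj(n,g).reshape(len(X),len(Y),2).astype(np.float32)
    r=cv2.remap(cv2.imread("pics/"+fn),uv[...,0],uv[...,1],cv2.INTER_CUBIC)
    for k in range(-20,25,5):
        i=int((k+25)*12); r[:12 if k else 28,i]=(0,255,255)
    return r
# columns: y = -96 +-25 ; scene bias from the parked pointer fit removed
a=[rect("sb.png","scene",-96,-1.47,-4.5),rect("top0.png","top",-96,.4,-.2),rect("top0.png","top",-150,.4,-.2)]
cv2.imwrite("pics/final.png",cv2.resize(cv2.vconcat([cv2.copyMakeBorder(x,0,3,0,0,0) for x in a]),(600,600)))
E
```

```text
(no output)
```

View pics/final.png

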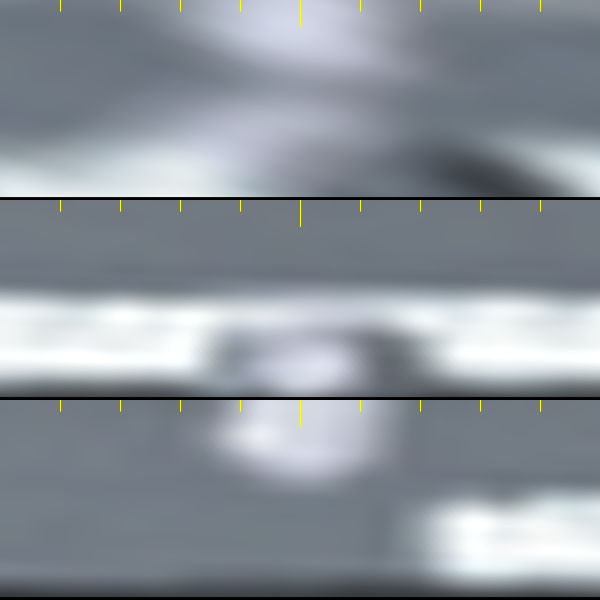

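The strips are at 12 px/mm. In the top view the index point is centred at about column 309, and the parked pointer, shifted by 54 mm, at about column 303. That puts the travel to the mark at about 54.4 mm, and the pointer is now at 53.8 mm. One last unbiased check: match the pointer tip, rotated 180°, against the index tip, since that cancels the blur shear.

```bash
python3 - <<'E'
from model import *
n="scene"
def samp(g,x,y):
    uv=pj(n,np.c_[x,y,np.full(len(x),26.)]).astype(np.float32)
    return cv2.remap(g,uv[None,:,0],uv[None,:,1],cv2.INTER_CUBIC)[0]
L=lambda f:cv2.imread("pics/"+f,0).astype(np.float32)
for nm in("scene0.png","s3f.png"):
    g=L(nm)
    for depth in(4,6):
      for left in(-6,-10):   # a: outward from the tip centre; b: y offset on the index side
        A,B=[m.ravel() for m in np.meshgrid(np.arange(-6,depth+.1,.5),np.arange(left,14,.5))]
        # apparent tip frame of the parked pointer (camera bias dx,dy=-1.47,-4.5); pointer runs to +x
        t=samp(g,-44.47+A,-154.5-B)
        def f(q): return q[2]+q[3]*t-samp(g,-45.47+q[1]-A,-96-4.5+q[0]+B)
        s=least_squares(f,[0,0,0,1],diff_step=1e-2,x_scale=[1,1,10,.3]); print(nm,depth,left,"index y",round(-96+s.x[0],2),"dx",round(s.x[1],2),s.x[2:].round(2),round(float(np.sqrt((s.fun**2).mean())),1))
# travel of the pointer between pictures
A,B=[m.ravel() for m in np.meshgrid(np.arange(-41,-33,.5),np.arange(-12,12,.5))]
for nm,d in(("sa.png",49.3),("sb.png",53.8)):
    t=samp(L("s3f.png"),A,-154.5+B); g=L(nm)
    s=least_squares(lambda q:q[1]+q[2]*t-samp(g,A,-154.5+d+q[0]+B),[0,0,1],diff_step=1e-2,x_scale=[1,10,.3]); print(nm,"travel",d+s.x[0],np.sqrt((s.fun**2).mean()))
E
```

```text
scene0.png 4 -6 index y -96.0 dx 1.78 [1.09 0.97] 2.0
scene0.png 4 -10 index y -96.0 dx 0.04 [-32.12   1.28] 5.3
scene0.png 6 -6 index y -96.0 dx 1.9 [6.1  0.93] 2.8
scene0.png 6 -10 index y -96.0 dx 2.44 [13.33  0.86] 4.3
s3f.png 4 -6 index y -96.0 dx 1.24 [-9.69  1.07] 2.6
s3f.png 4 -10 index y -96.0 dx 0.11 [-33.85   1.29] 5.1
s3f.png 6 -6 index y -96.0 dx 1.62 [2.37 0.96] 3.4
s3f.png 6 -10 index y -96.0 dx 1.83 [4.62 0.95] 5.1
sa.png travel 49.3 4.95202672996648
sb.png travel 53.8 4.524006754750129
```

```bash
python3 - <<'E'
from model import *
from scipy.optimize import minimize
n="scene"
def samp(g,x,y):
    uv=pj(n,np.c_[x,y,np.full(len(x),26.)]).astype(np.float32)
    return cv2.remap(g,uv[None,:,0],uv[None,:,1],cv2.INTER_CUBIC)[0]
L=lambda f:cv2.imread("pics/"+f,0).astype(np.float32)
def rms(t,o): M=np.c_[t,np.ones(len(t))]; k=np.linalg.lstsq(M,o,rcond=None)[0]; return float(np.sqrt(((M@k-o)**2).mean()))
nel=lambda f,k:minimize(f,np.full(k,.3),method="Nelder-Mead",options=dict(initial_simplex=np.vstack([np.zeros(k)]+[2*e for e in np.eye(k)])))
for nm in("scene0.png","s3f.png"):
    g=L(nm)
    for depth in(4,6):
      for left in(-4,-7,-10):
        A,B=[m.ravel() for m in np.meshgrid(np.arange(-6,depth+.1,.5),np.arange(left,14,.5))]
        t=samp(g,-44.47+A,-154.5-B)
        s=nel(lambda q:rms(t,samp(g,-45.47+q[1]-A,-100.5+q[0]+B)),2)
        s1=nel(lambda q:rms(t,samp(g,-45.47-A,-100.5+q[0]+B)),1)
        print(nm,depth,left,"index y",round(-96+s.x[0],2),"dx",round(s.x[1],2),round(s.fun,1),"| dx=0:",round(-96+s1.x[0],2),round(s1.fun,1))
A,B=[m.ravel() for m in np.meshgrid(np.arange(-41,-33,.5),np.arange(-12,12,.5))]
t=samp(L("s3f.png"),A,-154.5+B)
for nm,d in(("sa.png",49.3),("sb.png",53.8)):
    g=L(nm); s=nel(lambda q:rms(t,samp(g,A,-154.5+d+q[0]+B)),1); print(nm,"travel",d+s.x[0],s.fun)
E
```

```text
scene0.png 4 -4 index y -96.33 dx 2.25 1.6 | dx=0: -95.0 4.5
scene0.png 4 -7 index y -96.58 dx 2.4 1.7 | dx=0: -95.82 5.0
scene0.png 4 -10 index y -100.42 dx 7.12 1.8 | dx=0: -96.22 5.4
scene0.png 6 -4 index y -96.63 dx 2.37 1.9 | dx=0: -95.5 6.1
scene0.png 6 -7 index y -96.88 dx 2.46 2.2 | dx=0: -96.5 6.5
scene0.png 6 -10 index y -100.66 dx 8.87 2.5 | dx=0: -97.04 7.3
s3f.png 4 -4 index y -99.72 dx 7.36 1.4 | dx=0: -95.5 4.1
s3f.png 4 -7 index y -98.9 dx 7.36 1.4 | dx=0: -96.32 4.5
s3f.png 4 -10 index y -97.8 dx 7.65 1.6 | dx=0: -96.64 5.0
s3f.png 6 -4 index y -96.97 dx 2.19 2.0 | dx=0: -96.12 5.7
s3f.png 6 -7 index y -99.12 dx 9.19 1.7 | dx=0: -97.0 6.0
s3f.png 6 -10 index y -97.99 dx 9.25 1.8 | dx=0: -97.49 6.8
sa.png travel 49.6692626953125 4.152139244304515
sb.png travel 53.88935546875 4.449275266244113
```

The index estimates centre on y ≈ -96 mm and the pointer stands at -96.1 mm. The 13.3 N pull matches the spring figures for a rod clamped end to end. Handing in.

```bash
python3 -c "
from rig import env
s=env.observe(); print(s['position'],s['ft_force'],s['gripper_force'],s['time_s']); print(env.close_job())"
```

```text
[ 0.58272666 -0.19502241  0.08576865] [  1.54147437 -12.92533323   5.29531227] 117.09580063819885 14.7667
the job is handed in; nothing more can be done
None
```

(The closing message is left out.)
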